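# Sweep the offcuts off the model-building board into the scrap tray

## Robot

A 6-joint arm with a two-finger parallel gripper is mounted at the origin on the work surface. World frame = base frame: x ahead of the robot, y to its left, z up, the work surface at z = 0. Lengths are in m, angles in rad, forces in N, time in s.
With the tool pointing down it reaches from about 0.275 to 0.725 m from the base axis. Payload 15.9 kg.
Tool frame: the origin (TCP) lies midway between the tips of the shut fingers; the grasp point (between the pads) lies 19 mm behind it; z points along the fingers, y is the line along which they close (so a half turn about z gives the same grasp; the last joint's range is limited). The gripper opens to 85 mm and grips with 20 to 120 N. Pads are 22 mm wide; open, the fingers measure 114 mm over their backs; the gripper's body (76 mm by 85 mm) begins 54 mm behind the grasp point. The pads swing forward as they close: fully open they stand 13 mm farther back than shut.
Start: joints at [-1.316, 0.213, -0.034, 1.323, 0, 1.571], TCP at [0.126, -0.484, 0.231] pointing down, gripper open.
Joint ranges: [-2.98, 2.98], [-0.74, 1.72], [-1.14, 1.35], [-2.1, 2.04], [-1.57, 1.44], [-3.14, 3.14]. Speed limits (rad/s): [1.89, 1.89, 2.39, 2.57, 3.14, 3.14].

## Interface

Orientations are given as a unit quaternion [x, y, z, w].
In Python, from station import * gives the robot as it stands. The module is installed in compiled form; this text tells all that it offers.
- The arm moves only by the shell command python3 -m inch 'ROWS' [FORCE]. ROWS is JSON, a list of rows, each an object with "hand": the gripper command: -1 is shut, 1 is fully open, values between are in proportion; "delta_pos": the shift along the tool's x, y, z scaled (see below), a list of three; "twist": the turn about the tool's z scaled (see below). A call has 1 to 12 rows; each row shifts and turns the commanded pose from where the row before left it, along the tool's axes as they then stand; what a row does not reach is not made up. The controller multiplies each number of a shift by 3 cm and each number of a turn by 0.15 rad. A row lasts 1/8 s, in which the tool goes at most 62.5 mm and 10.7 degrees, less where a joint would pass 70% of its speed; a pose out of reach is approached as far as the arm can. A call with a number of a shift or a turn outside -1 to 1 is refused whole. A call with a gripper value outside its range is refused whole. The fingers move at their own pace and stop on an object; FORCE is the grip in N (left out, the last holds). Time passes only in rows, so rows that do not move let the fingers close. It gives the time, the measured TCP pose, the force, the opening and the grip force at its end, in the units of the state.
- get_state(): the state, without advancing time (a new reading comes with each control period).
- read_camera(name): name is "scene" or "top" or "wrist"; returns the picture (384x512x3 uint8, red, green, blue); there is no depth.
- camera_info(name): a dict with "fov_y" (degrees; the focal length in pixels is half the picture's height over the tangent of half this angle, whatever the lens; pixels are square), "cx", "cy" (the principal point, pixels), "extrinsics" (4x4, takes a point from world to camera coordinates). Camera axes: x right, y up, looking along -z (the intrinsics and any distortion apply to the point x, -y, -z); pixel columns grow to the right and rows downward; lengths in m; the calibration is good to about 2 mm. A picture is of the moment at which its call begins: read the wrist's pose just before it. camera_info takes no time and is no camera call; for the wrist camera it gives the pose at the moment of the call.
- hand_in(): hands the job in; it is judged then, once.
The state is a dict: "time": time; "qpos": joint angles; "qvel": joint speeds; "tau": joint torques, N m; "position": TCP position; "tool_rot": TCP orientation; "contact_force": force on the tool from outside, world axes, zero at the start; "moment": the same for the moment, N m; "gripper_width": opening from 0.0 (shut) to 1.0 (fully open); "gripper_force": force on a finger pad.
Only numpy, scipy, OpenCV 4.12 (cv2) and the standard library are available. Lean on these libraries where they do the work, as an engineer would, in place of code of your own. Each camera call takes 0.05 s, during which the arm holds its last target. There are 200 camera calls.

## Task

Clear the building board: with the closed fingers, sweep the three small white offcuts (the strip, the square and the disc) across the board and over its edge into the grey scrap tray standing beside it. Only push them along the board, do not lift or carry them, and leave the little model house on the board, the glue bottle and the brush pot standing where they are.

Things in the scene. Friction and masses are not known exactly. Their poses are not given: they have to be found in the camera images.
- board: plywood building board, a fixed slab 240 (its x) x 300 (its y) x 30 mm high, lying on the table. Origin at the centre of its underside, on the table; its top is 30 mm above the table, z up. No raised edges. The scrap tray stands along one of its two 240 mm edges (its +y or its -y side, it varies), the stack of card along the other
- tray: empty grey open scrap tray, fixed, 220 (x) x 140 (y) x 24 mm high, walls and floor 4 mm thick, standing on the table parallel to the board with a gap of 2 mm to the board's edge. Its rim is 6 mm lower than the board's top, so that what is pushed over the edge drops in. Origin at the centre of its underside, x and y along its sides, z up; its origin lies 222 mm from the board's origin along the board's +y or -y
- sheets: fixed stack of card sheets, 200 x 130 x 18 mm high, solid, on the side of the board opposite the tray; nothing goes there. Origin at the centre of its underside
- strip_mid (a point): centre of the strip offcut: loose white plastic bar 44 (its x) x 18 (its y) x 14 mm high, about 14 g, lying on the board at any yaw; centre 7 mm above the board's top
- square_mid (a point): centre of the square offcut: loose white plastic plate 30 x 30 x 12 mm high, about 13 g, lying on the board at any yaw; centre 6 mm above the board's top
- disc_mid (a point): centre of the disc offcut: loose white plastic disc, diameter 36 mm, 12 mm high, about 15 g, lying flat on the board; centre 6 mm above the board's top
- house: little finished white model house with dark windows and a pitched roof, loose, footprint 42 (its x) x 56 (its y) mm, roof 45 x 59 mm, about 39 mm high with the chimney, 80 g; it stands on the board near the edge farthest from the robot (about 85 mm from the board's centre line along the board's +x) and must stay there. Origin at the centre of its underside
- glue: loose white glue bottle, diameter 40, 110 mm high, on the table beyond the board. Origin at the centre of its underside
- pot: loose white round pot with brushes and pencils, diameter 60, 85 mm high, brushes to 155 mm, on the table beyond the board. Origin at the centre of its underside

How it is judged:
At the end, for the whole second after the job is handed in: The centres of all three offcuts lie inside the tray's walls (within 108 mm of the tray's centre along its x, 68 mm along its y) and less than 34 mm above the table, and stay so; the house has moved less than 12 mm, the bottle and the pot less than 30 mm, and all three stand upright (x of strip_mid in the frame of tray between -0.108 and 0.108 m and y of strip_mid in the frame of tray between -0.068 and 0.068 m and z of each of strip_mid, square_mid, disc_mid in the frame of tray below 0.034 m and x of square_mid in the frame of tray between -0.108 and 0.108 m and y of square_mid in the frame of tray between -0.068 and 0.068 m and x of disc_mid in the frame of tray between -0.108 and 0.108 m and y of disc_mid in the frame of tray between -0.068 and 0.068 m and distance of house from where it was at the start of the episode below 0.012 m and angle between each of house, glue, pot's own z axis and vertical below 0.2 rad and distance of each of glue, pot from where it was at the start of the episode below 0.03 m); the robot touches nothing.
It fails at once if the strip offcut is lifted: its centre rises more than 56 mm above the table (about 20 mm above where it lies) (height (world z) of strip_mid above 0.056 m).
It fails at once if the square offcut is lifted: its centre rises more than 56 mm above the table (about 20 mm above where it lies) (height (world z) of square_mid above 0.056 m).
It fails at once if the disc offcut is lifted: its centre rises more than 56 mm above the table (about 20 mm above where it lies) (height (world z) of disc_mid above 0.056 m).
It fails at once if the model house is shifted by more than 12 mm or tipped (distance of house from where it was at the start of the episode above 0.012 m or angle between house's own z axis and vertical above 0.2 rad).
It fails at once if the glue bottle or the brush pot is shifted by more than 30 mm or tipped (distance of any of glue, pot from where it was at the start of the episode above 0.03 m or angle between any of glue, pot's own z axis and vertical above 0.2 rad).
It also fails if it takes over 51 s, if anything falls off the work surface, if the arm or the gripper's body presses on something with over 40 N, if the wrist force passes 120 N, or if a joint passes its speed limit or range.

## Working session

There is one attempt and no reset: what is moved stays moved. The work goes in short steps, Python scripts to look and compute and a shell command to move; the robot and the scene stay as the last step left them, time stands still between calls to the robot, and variables do not carry over. Pictures are saved under pics/ and viewed, at most 10 in all, crops included, and the job is handed in when it is done.

```bash
mkdir -p pics
python3 - <<'E'
from station import *
import cv2
s=get_state();print(s['time'],s['position'],s['tool_rot'])
for n in ['scene','top']:
    i=camera_info(n);print(n,i)
    cv2.imwrite(f'pics/{n}0.png',read_camera(n)[:,:,::-1])
E
```

```text
0.0 [ 0.12591019 -0.4835556   0.23082093] [ 9.91900195e-01  1.27018563e-01 -7.88684363e-05 -5.30164783e-04]
scene {'fov_y': 47.714679246332025, 'cx': 258.6819051177422, 'cy': 192.65386030987665, 'extrinsics': array([[ 0.47413235,  0.88042678,  0.00687037, -0.31250013],
       [-0.7676018 ,  0.40952589,  0.49302741,  0.48474705],
       [ 0.43126094, -0.23903395,  0.86998665, -1.16033796],
       [ 0.        ,  0.        ,  0.        ,  1.        ]])}
top {'fov_y': 55.65905925839226, 'cx': 256.6783661262095, 'cy': 188.59943803044396, 'extrinsics': array([[ 0.02103537, -0.99941402, -0.02700234,  0.0168733 ],
       [ 0.99212114,  0.01753027,  0.12404974, -0.65402179],
       [-0.12350369, -0.02939903,  0.99190853, -0.65279479],
       [ 0.        ,  0.        ,  0.        ,  1.        ]])}
```

View pics/top0.png

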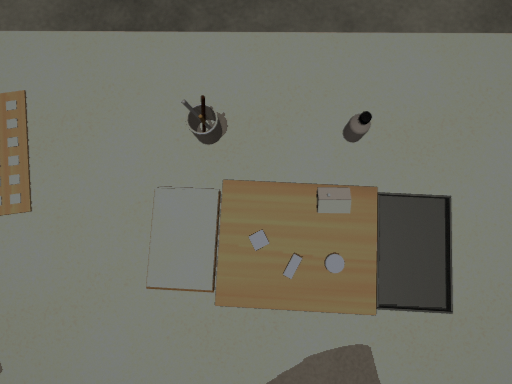

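View pics/scene0.png

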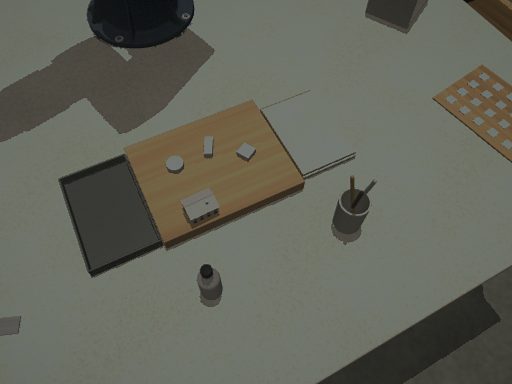

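The top view shows the tray at image right (world -y), the card at left, the square at about (259,240), the strip at (292,266), the disc at (335,263) and the house at (334,200).

```bash
cat > h.py <<'E'
from station import *
import numpy as np, cv2
def pix2w(n,u,v,z):
    i=camera_info(n);E=np.array(i['extrinsics']);f=192/np.tan(np.radians(i['fov_y'])/2)
    d=E[:3,:3].T@np.array([(u-i['cx'])/f,-(v-i['cy'])/f,-1]);c=-E[:3,:3].T@E[:3,3]
    return c+d*(z-c[2])/d[2]
def whites(im,box):
    u0,v0,u1,v1=box;c=cv2.cvtColor(im,cv2.COLOR_RGB2HSV)[v0:v1,u0:u1]
    m=((c[...,1]<60)&(c[...,2]>90)).astype(np.uint8)
    n,l,s,ce=cv2.connectedComponentsWithStats(m)
    return [(s[k,4],ce[k]+[u0,v0],cv2.minAreaRect(np.argwhere(l==k)[:,::-1].astype(np.float32))) for k in range(1,n) if s[k,4]>25]
E
python3 - <<'E'
from h import *
im=read_camera('top')
P=[pix2w('top',u,v,.03) for u,v in [(222,180),(378,185),(376,314),(217,306)]]
for p in P: print('corner',p.round(4))
for a in range(4): print(np.linalg.norm(P[a]-P[(a+1)%4]).round(4))
for a,c,r in whites(im,(226,190,372,300)):
    print(a,c.round(1),pix2w('top',*c,.042).round(4),r[1],r[2])
for u,v in [(318,188),(351,188),(351,213),(318,213)]: print('house',pix2w('top',u,v,.055).round(4))
for u,v in [(376,193),(451,195),(451,311),(376,307)]: print('tray',pix2w('top',u,v,.024).round(4))
s=cv2.imread('pics/top0.png')[170:325,205:465]
cv2.imwrite('pics/crop0.png',cv2.resize(s,None,fx=3,fy=3,interpolation=cv2.INTER_CUBIC))
E
```

```text
corner [0.6706 0.0978 0.03  ]
corner [ 0.666  -0.2033  0.03  ]
corner [ 0.4261 -0.1949  0.03  ]
corner [0.4327 0.0993 0.03  ]
0.3012
0.2401
0.2943
0.238
748 [333.9 201. ] [ 0.6324 -0.1167  0.042 ] (23.0, 32.0) 90.0
254 [258.5 239.6] [0.5573 0.024  0.042 ] (15.652474403381348, 15.652474403381348) 63.43495178222656
240 [292.2 266. ] [ 0.5102 -0.0393  0.042 ] (10.0, 23.705883026123047) 28.07248878479004
293 [334.6 263.2] [ 0.5172 -0.1173  0.042 ] (18.0, 19.0) 90.0
house [ 0.655 -0.085  0.055]
house [ 0.656  -0.1459  0.055 ]
house [ 0.6097 -0.1454  0.055 ]
house [ 0.6085 -0.085   0.055 ]
tray [ 0.6512 -0.201   0.024 ]
tray [ 0.6499 -0.3438  0.024 ]
tray [ 0.4339 -0.3343  0.024 ]
tray [ 0.4375 -0.1969  0.024 ]
```

View pics/crop0.png

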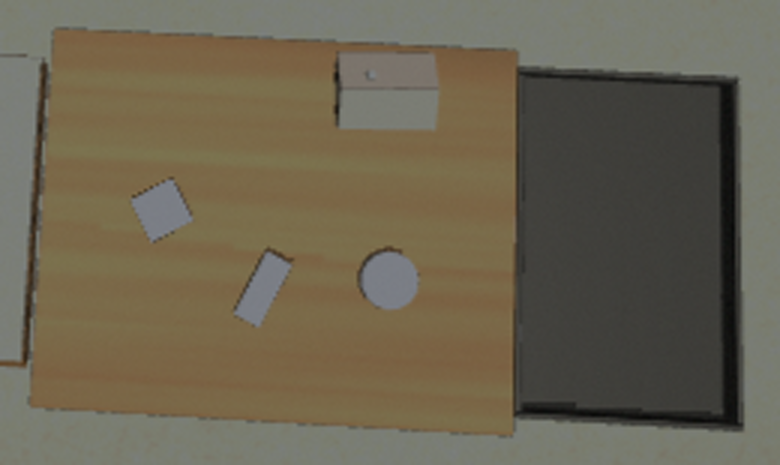

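All sizes agree with the known dimensions: board 240 x 300, tray about 216 x 140, and the house and disc match. I'll push along world -y, with the disc first, then the strip, then the square. I'm moving over the gap behind the disc now.

```bash
python3 -m inch '[{"hand":-1,"delta_pos":[0.94,-0.575,0],"twist":0},{"hand":-1,"delta_pos":[0.94,-0.575,0],"twist":0},{"hand":-1,"delta_pos":[0.94,-0.575,0],"twist":0},{"hand":-1,"delta_pos":[0.94,-0.575,0],"twist":0},{"hand":-1,"delta_pos":[0.94,-0.575,0],"twist":0},{"hand":-1,"delta_pos":[0.94,-0.575,0],"twist":0},{"hand":-1,"delta_pos":[0.94,-0.575,0],"twist":0},{"hand":-1,"delta_pos":[0.94,-0.575,0],"twist":0},{"hand":-1,"delta_pos":[0.94,-0.575,0],"twist":0},{"hand":-1,"delta_pos":[0.94,-0.575,0],"twist":0},{"hand":-1,"delta_pos":[0.94,-0.575,0],"twist":0},{"hand":-1,"delta_pos":[0.94,-0.575,0],"twist":0}]' 40
python3 -m inch '[{"hand":-1,"delta_pos":[0.94,-0.575,0],"twist":0},{"hand":-1,"delta_pos":[0.94,-0.575,0],"twist":0},{"hand":-1,"delta_pos":[0.94,-0.575,0],"twist":0},{"hand":-1,"delta_pos":[0.94,-0.575,0],"twist":0},{"hand":-1,"delta_pos":[0.94,-0.575,0],"twist":0},{"hand":-1,"delta_pos":[0,0,0],"twist":-0.975},{"hand":-1,"delta_pos":[0,0,0],"twist":-0.975},{"hand":-1,"delta_pos":[0,0,0],"twist":-0.975},{"hand":-1,"delta_pos":[0,0,0],"twist":-0.975},{"hand":-1,"delta_pos":[0,0,0],"twist":-0.975},{"hand":-1,"delta_pos":[0,0,0],"twist":-0.975},{"hand":-1,"delta_pos":[0,0,0],"twist":-0.975}]'
python3 -m inch '[{"hand":-1,"delta_pos":[0,0,0.9],"twist":-0.975},{"hand":-1,"delta_pos":[0,0,0.9],"twist":-0.975},{"hand":-1,"delta_pos":[0,0,0.9],"twist":0},{"hand":-1,"delta_pos":[0,0,0.9],"twist":0},{"hand":-1,"delta_pos":[0,0,0.5],"twist":0},{"hand":-1,"delta_pos":[0,0,0],"twist":0}]'
python3 - <<'E'
from h import *
from scipy.spatial.transform import Rotation as R
s=get_state();print(s['qpos'],R.from_quat(s['tool_rot']).as_matrix().round(3))
im=read_camera('wrist');cv2.imwrite('pics/w1.png',im[:,:,::-1])
E
```

```text
time: 1.65
position: [0.4019, -0.1973, 0.2312]
tool_rot: [0.992, 0.127, -0.0, -0.0]
contact_force: [0.1, -0.8, -0.5]
gripper_width: -0.001
gripper_force: 0.0
time: 3.15
position: [0.5159, -0.0792, 0.231]
tool_rot: [0.801, 0.599, -0.0, -0.0]
contact_force: [0.9, 0.3, -0.2]
gripper_width: 0.001
gripper_force: 0.0
time: 3.9
position: [0.5155, -0.0792, 0.1077]
tool_rot: [0.707, 0.707, -0.0, -0.001]
contact_force: [-0.0, -0.4, 0.6]
gripper_width: 0.001
gripper_force: 0.0
[-1.52398383e-01  3.13944272e-01 -2.19467490e-01  1.03902308e+00
  4.11774863e-07  1.41822597e+00] [[-0.     1.    -0.002]
 [ 1.     0.     0.   ]
 [ 0.    -0.002 -1.   ]]
```

View pics/w1.png

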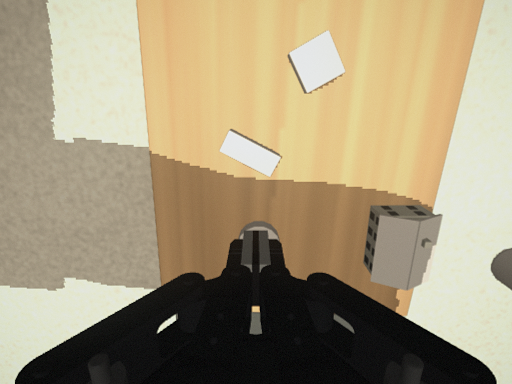

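The wrist view shows the disc's near edge at (258,222) in line with the fingers, and the strip's nearest corner at (272,177). I'll check the gap.

Run:
```python
from h import *
for p,z in [((258,222),.042),((272,177),.044),((250,153),.044),((317,62),.042),((245,262),.108),((257,232),.108)]: print(p,pix2w('wrist',*p,z).round(4))
```

```text
(258, 222) [ 0.5181 -0.0952  0.042 ]
(272, 177) [ 0.5289 -0.0561  0.044 ]
(250, 153) [ 0.512  -0.0373  0.044 ]
(317, 62) [0.5588 0.0257 0.042 ]
(245, 262) [ 0.5098 -0.0911  0.108 ]
(257, 232) [ 0.5169 -0.0714  0.108 ]
```

```bash
python3 -m inch '[{"hand":-1,"delta_pos":[0.08,0.07,0.8],"twist":0},{"hand":-1,"delta_pos":[0,0,0.8],"twist":0},{"hand":-1,"delta_pos":[0,0,0.5],"twist":0},{"hand":-1,"delta_pos":[0,0,0.3],"twist":0},{"hand":-1,"delta_pos":[0,0,0],"twist":0}]'
python3 -m inch '[{"hand":-1,"delta_pos":[-0.3,0,0],"twist":0},{"hand":-1,"delta_pos":[-0.4,0,0],"twist":0},{"hand":-1,"delta_pos":[-0.4,0,0],"twist":0},{"hand":-1,"delta_pos":[-0.4,0,0],"twist":0},{"hand":-1,"delta_pos":[-0.3,0,0],"twist":0}]'
python3 - <<'E'
from h import *
im=read_camera('top');cv2.imwrite('pics/t2.png',cv2.resize(im[170:325,205:465,::-1],None,fx=3,fy=3,interpolation=cv2.INTER_CUBIC))
E
```

```text
time: 4.58
position: [0.5182, -0.0769, 0.0364]
tool_rot: [0.707, 0.707, -0.0, -0.0]
contact_force: [-0.2, -0.8, -0.0]
gripper_width: 0.001
gripper_force: 0.0
time: 5.2
position: [0.5181, -0.1318, 0.0363]
tool_rot: [0.707, 0.707, 0.0, -0.0]
contact_force: [0.2, -0.1, -0.2]
gripper_width: 0.0
gripper_force: 0.1
```

View pics/t2.png

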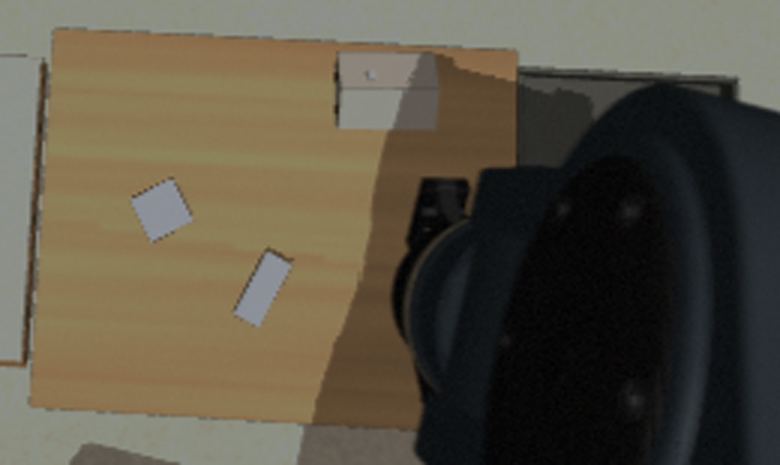

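The arm hides the disc, but nothing was left behind. I'll finish the push, lift and move behind the strip.

```bash
python3 -m inch '[{"hand":-1,"delta_pos":[-0.4,0,0],"twist":0},{"hand":-1,"delta_pos":[-0.4,0,0],"twist":0},{"hand":-1,"delta_pos":[-0.4,0,0],"twist":0},{"hand":-1,"delta_pos":[-0.4,0,0],"twist":0},{"hand":-1,"delta_pos":[-0.5,0,0],"twist":0},{"hand":-1,"delta_pos":[-0.5,0,0],"twist":0},{"hand":-1,"delta_pos":[-0.5,0,0],"twist":0},{"hand":-1,"delta_pos":[-0.5,0,0],"twist":0},{"hand":-1,"delta_pos":[-0.5,0,0],"twist":0},{"hand":-1,"delta_pos":[0,0,-0.7],"twist":0},{"hand":-1,"delta_pos":[0,0,-0.9],"twist":0}]'
python3 -m inch '[{"hand":-1,"delta_pos":[0.9,-0.03,-0.4],"twist":0},{"hand":-1,"delta_pos":[0.9,-0.03,0],"twist":0},{"hand":-1,"delta_pos":[0.9,-0.03,0],"twist":0},{"hand":-1,"delta_pos":[0.9,-0.03,0],"twist":0},{"hand":-1,"delta_pos":[0.9,-0.03,0],"twist":0},{"hand":-1,"delta_pos":[0.9,-0.03,0],"twist":0},{"hand":-1,"delta_pos":[0.9,-0.03,0],"twist":0},{"hand":-1,"delta_pos":[0.9,-0.03,0],"twist":0},{"hand":-1,"delta_pos":[0.9,0,0],"twist":0},{"hand":-1,"delta_pos":[0.6,0,0],"twist":0},{"hand":-1,"delta_pos":[0,0,0],"twist":0}]'
python3 - <<'E'
from h import *
im=read_camera('top');cv2.imwrite('pics/t3.png',cv2.resize(im[170:325,205:465,::-1],None,fx=3,fy=3,interpolation=cv2.INTER_CUBIC))
E
```

```text
time: 6.62
position: [0.5176, -0.2543, 0.0843]
tool_rot: [0.707, 0.707, -0.0, -0.001]
contact_force: [-1.0, -0.9, -0.5]
gripper_width: 0.003
gripper_force: 0.0
time: 8.0
position: [0.511, 0.0077, 0.0963]
tool_rot: [0.707, 0.708, -0.0, 0.0]
contact_force: [-0.6, -1.2, 0.5]
gripper_width: -0.002
gripper_force: 0.0
```

View pics/t3.png

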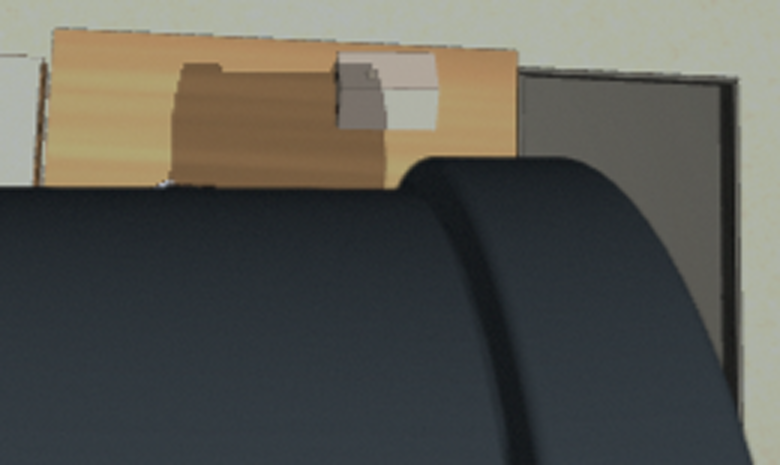

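The arm hides the tray; the house hasn't moved. I'm sweeping the strip, and I'll check the tray with the scene camera afterwards.

```bash
python3 -m inch '[{"hand":-1,"delta_pos":[0,0,0.8],"twist":0},{"hand":-1,"delta_pos":[0,0,0.7],"twist":0},{"hand":-1,"delta_pos":[0,0,0.5],"twist":0},{"hand":-1,"delta_pos":[0,0,0],"twist":0},{"hand":-1,"delta_pos":[-0.3,0,0],"twist":0},{"hand":-1,"delta_pos":[-0.3,0,0],"twist":0},{"hand":-1,"delta_pos":[-0.3,0,0],"twist":0},{"hand":-1,"delta_pos":[-0.4,0,0],"twist":0},{"hand":-1,"delta_pos":[-0.4,0,0],"twist":0},{"hand":-1,"delta_pos":[-0.4,0,0],"twist":0},{"hand":-1,"delta_pos":[-0.4,0,0],"twist":0},{"hand":-1,"delta_pos":[-0.4,0,0],"twist":0}]'
python3 -m inch '[{"hand":-1,"delta_pos":[-0.4,0,0],"twist":0},{"hand":-1,"delta_pos":[-0.4,0,0],"twist":0},{"hand":-1,"delta_pos":[-0.4,0,0],"twist":0},{"hand":-1,"delta_pos":[0,0,0],"twist":0}]'
python3 - <<'E'
from h import *
im=read_camera('scene');cv2.imwrite('pics/s4.png',cv2.resize(im[90:290,50:310,::-1],None,fx=3,fy=3,interpolation=cv2.INTER_CUBIC))
E
```

```text
time: 9.55
position: [0.5109, -0.0807, 0.0363]
tool_rot: [0.707, 0.707, -0.0, -0.0]
contact_force: [1.1, -0.3, 0.3]
gripper_width: 0.0
gripper_force: 0.1
time: 10.05
position: [0.511, -0.1166, 0.0363]
tool_rot: [0.707, 0.707, -0.0, 0.0]
contact_force: [0.2, 0.0, -0.5]
gripper_width: -0.0
gripper_force: 0.0
```

View pics/s4.png

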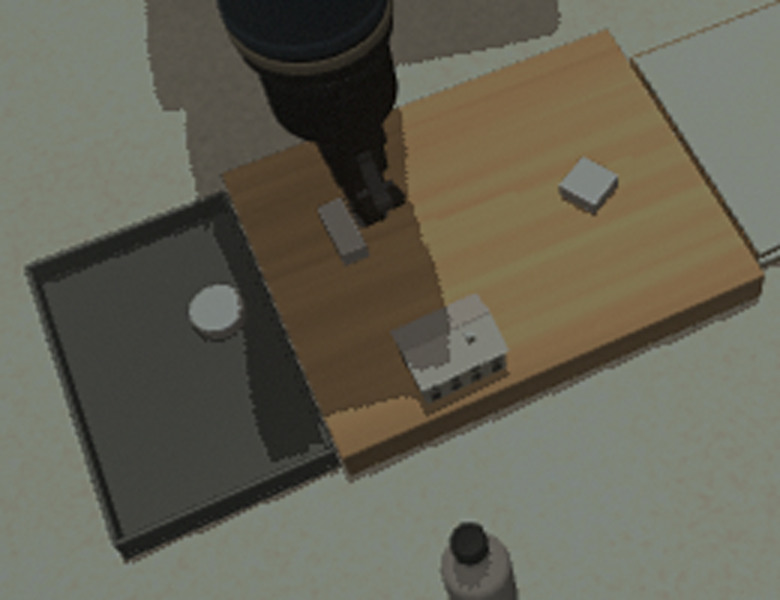

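The disc lies in the tray at (215,308), and the strip sits squarely ahead of the fingers at (343,230). I'll finish the strip and move behind the square.

```bash
python3 -m inch '[{"hand":-1,"delta_pos":[-0.4,0,0],"twist":0},{"hand":-1,"delta_pos":[-0.4,0,0],"twist":0},{"hand":-1,"delta_pos":[-0.4,0,0],"twist":0},{"hand":-1,"delta_pos":[-0.5,0,0],"twist":0},{"hand":-1,"delta_pos":[-0.5,0,0],"twist":0},{"hand":-1,"delta_pos":[-0.5,0,0],"twist":0},{"hand":-1,"delta_pos":[-0.5,0,0],"twist":0},{"hand":-1,"delta_pos":[-0.5,0,0],"twist":0},{"hand":-1,"delta_pos":[-0.5,0,0],"twist":0},{"hand":-1,"delta_pos":[-0.4,0,0],"twist":0},{"hand":-1,"delta_pos":[0,0,-0.8],"twist":0},{"hand":-1,"delta_pos":[0,0,-0.9],"twist":0}]'
python3 -m inch '[{"hand":-1,"delta_pos":[0.9,0,-0.4],"twist":0},{"hand":-1,"delta_pos":[0.9,0,0],"twist":0},{"hand":-1,"delta_pos":[0.9,0.2,0],"twist":0},{"hand":-1,"delta_pos":[0.9,0.2,0],"twist":0},{"hand":-1,"delta_pos":[0.9,0.2,0],"twist":0},{"hand":-1,"delta_pos":[0.9,0.2,0],"twist":0},{"hand":-1,"delta_pos":[0.9,0.2,0],"twist":0},{"hand":-1,"delta_pos":[0.9,0.2,0],"twist":0},{"hand":-1,"delta_pos":[0.9,0.2,0],"twist":0},{"hand":-1,"delta_pos":[0.9,0.17,0],"twist":0},{"hand":-1,"delta_pos":[0.9,0,0],"twist":0},{"hand":-1,"delta_pos":[0.9,0,0],"twist":0}]'
python3 -m inch '[{"hand":-1,"delta_pos":[0,0,0],"twist":0}]'
```

```text
time: 11.6
position: [0.5106, -0.2541, 0.0876]
tool_rot: [0.707, 0.707, -0.0, -0.001]
contact_force: [-0.1, 0.3, 0.3]
gripper_width: 0.005
gripper_force: 0.0
time: 13.1
position: [0.5581, 0.0708, 0.0993]
tool_rot: [0.707, 0.707, -0.0, -0.0]
contact_force: [-0.9, -0.6, -0.3]
gripper_width: 0.002
gripper_force: 0.0
time: 13.22
position: [0.5581, 0.0714, 0.0993]
tool_rot: [0.706, 0.708, 0.0, -0.0]
contact_force: [-0.2, -0.8, 0.3]
gripper_width: 0.001
gripper_force: 0.0
```

```bash
python3 -m inch '[{"hand":-1,"delta_pos":[0,0,0.8],"twist":0},{"hand":-1,"delta_pos":[0,0,0.8],"twist":0},{"hand":-1,"delta_pos":[0,0,0.5],"twist":0},{"hand":-1,"delta_pos":[0,0,0],"twist":0},{"hand":-1,"delta_pos":[-0.3,0,0],"twist":0},{"hand":-1,"delta_pos":[-0.3,0,0],"twist":0},{"hand":-1,"delta_pos":[-0.3,0,0],"twist":0},{"hand":-1,"delta_pos":[-0.3,0,0],"twist":0},{"hand":-1,"delta_pos":[-0.4,0,0],"twist":0},{"hand":-1,"delta_pos":[-0.4,0,0],"twist":0},{"hand":-1,"delta_pos":[-0.4,0,0],"twist":0},{"hand":-1,"delta_pos":[0,0,0],"twist":0}]'
python3 - <<'E'
from h import *
im=read_camera('scene');cv2.imwrite('pics/s5.png',cv2.resize(im[90:290,50:310,::-1],None,fx=3,fy=3,interpolation=cv2.INTER_CUBIC))
E
```

```text
time: 14.72
position: [0.558, -0.0027, 0.0363]
tool_rot: [0.707, 0.707, -0.0, -0.0]
contact_force: [0.4, 1.1, -0.1]
gripper_width: 0.003
gripper_force: 0.0
```

View pics/s5.png

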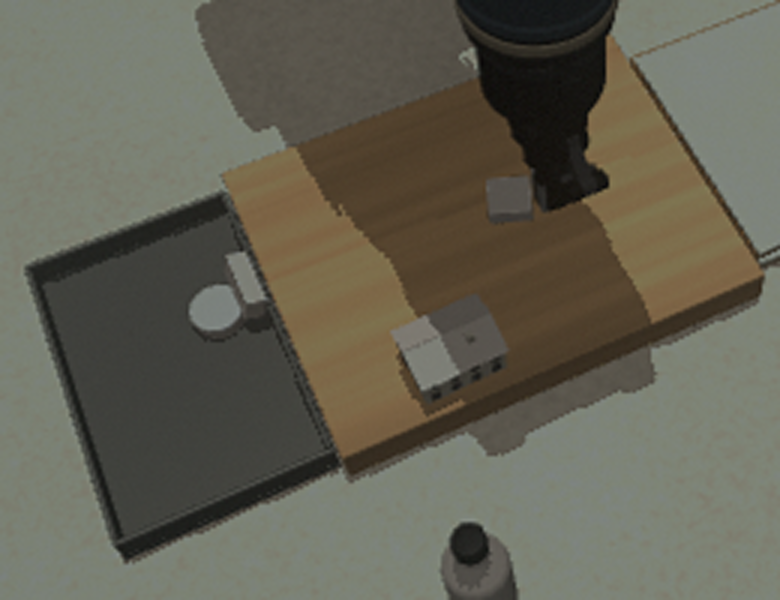

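The disc is in the tray at (215,308), and the strip is in at (248,278), next to the wall by the board. The square's top is at (509,189), perhaps off-centre on the fingers, so I'll measure it, and the strip too.

Run:
```python
from h import *
for p,z in [((509,189),.042),((487,181),.042),((532,178),.042),((533,205),.042),((488,210),.042),((243,265),.02),((243,265),.03),((215,308),.016)]: print(p,pix2w('scene',50+p[0]/3,90+p[1]/3,z).round(4))
```

```text
(509, 189) [ 0.5392 -0.0261  0.042 ]
(487, 181) [ 0.5262 -0.0365  0.042 ]
(532, 178) [ 0.5384 -0.0083  0.042 ]
(533, 205) [ 0.5586 -0.0175  0.042 ]
(488, 210) [ 0.548 -0.046  0.042]
(243, 265) [ 0.4965 -0.2064  0.02  ]
(243, 265) [ 0.5034 -0.2063  0.03  ]
(215, 308) [ 0.5167 -0.2344  0.016 ]
```

The square has slipped about 15 mm toward -x on the fingers. I'll back off, re-centre, and push on.

```bash
python3 -m inch '[{"hand":-1,"delta_pos":[0.7,0,0],"twist":0},{"hand":-1,"delta_pos":[0,-0.55,0],"twist":0},{"hand":-1,"delta_pos":[-0.3,0,0],"twist":0},{"hand":-1,"delta_pos":[-0.3,0,0],"twist":0},{"hand":-1,"delta_pos":[-0.3,0,0],"twist":0},{"hand":-1,"delta_pos":[-0.3,0,0],"twist":0},{"hand":-1,"delta_pos":[-0.4,0,0],"twist":0},{"hand":-1,"delta_pos":[-0.4,0,0],"twist":0},{"hand":-1,"delta_pos":[-0.4,0,0],"twist":0},{"hand":-1,"delta_pos":[-0.4,0,0],"twist":0},{"hand":-1,"delta_pos":[-0.4,0,0],"twist":0},{"hand":-1,"delta_pos":[0,0,0],"twist":0}]'
python3 - <<'E'
from h import *
im=read_camera('scene');cv2.imwrite('pics/s6.png',cv2.resize(im[140:240,65:195,::-1],None,fx=6,fy=6,interpolation=cv2.INTER_CUBIC))
E
```

```text
time: 16.27
position: [0.5415, -0.0777, 0.0363]
tool_rot: [0.707, 0.707, -0.0, 0.0]
contact_force: [-0.5, -0.2, -0.1]
gripper_width: -0.004
gripper_force: 0.0
```

View pics/s6.png

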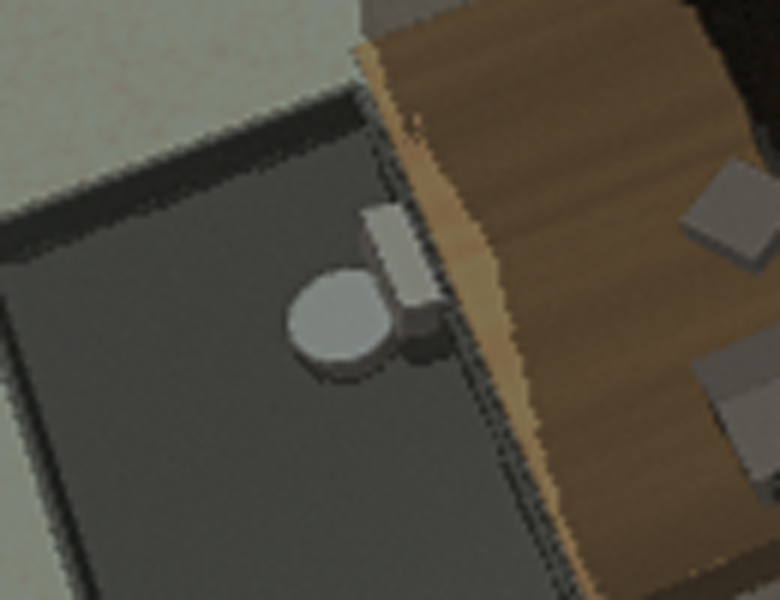

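The disc lies flat in the tray. The strip at (403,255) seems to rest against the rim by the board, leaning on the disc. The square, at about (742,212), has turned some more.

Run:
```python
from h import *
for p,z in [((742,212),.042),((683,222),.042),((738,160),.042),((755,263),.042)]+[(q,z) for z in (.02,.028) for q in [(362,210),(402,205),(447,300),(403,305)]]: print(p,z,pix2w('scene',65+p[0]/6,140+p[1]/6,z).round(4))
```

```text
(742, 212) 0.042 [ 0.5587 -0.1034  0.042 ]
(683, 222) 0.042 [ 0.5531 -0.1221  0.042 ]
(738, 160) 0.042 [ 0.5394 -0.0964  0.042 ]
(755, 263) 0.042 [ 0.5786 -0.1076  0.042 ]
(362, 210) 0.02 [ 0.4835 -0.2138  0.02  ]
(402, 205) 0.02 [ 0.488  -0.2011  0.02  ]
(447, 300) 0.02 [ 0.5303 -0.2009  0.02  ]
(403, 305) 0.02 [ 0.5252 -0.2144  0.02  ]
(362, 210) 0.028 [ 0.4892 -0.2136  0.028 ]
(402, 205) 0.028 [ 0.4937 -0.2011  0.028 ]
(447, 300) 0.028 [ 0.5355 -0.2009  0.028 ]
(403, 305) 0.028 [ 0.5305 -0.2143  0.028 ]
```

The square is centred at about (0.559,-0.102), 17 mm off the fingers in +x and still clear of the house. I'll re-centre and push gently.

```bash
python3 -m inch '[{"hand":-1,"delta_pos":[0.7,0,0],"twist":0},{"hand":-1,"delta_pos":[0,0.65,0],"twist":0},{"hand":-1,"delta_pos":[0,0,0],"twist":0},{"hand":-1,"delta_pos":[-0.3,0,0],"twist":0},{"hand":-1,"delta_pos":[-0.3,0,0],"twist":0},{"hand":-1,"delta_pos":[-0.3,0,0],"twist":0},{"hand":-1,"delta_pos":[-0.3,0,0],"twist":0},{"hand":-1,"delta_pos":[-0.3,0,0],"twist":0},{"hand":-1,"delta_pos":[-0.3,0,0],"twist":0},{"hand":-1,"delta_pos":[-0.3,0,0],"twist":0},{"hand":-1,"delta_pos":[0,0,0],"twist":0}]'
python3 - <<'E'
from h import *
im=read_camera('scene');cv2.imwrite('pics/s7.png',cv2.resize(im[130:230,85:215,::-1],None,fx=6,fy=6,interpolation=cv2.INTER_CUBIC))
E
```

```text
time: 17.7
position: [0.561, -0.1195, 0.0363]
tool_rot: [0.707, 0.707, -0.0, 0.0]
contact_force: [-0.7, -0.6, 0.4]
gripper_width: 0.001
gripper_force: 0.0
```

View pics/s7.png

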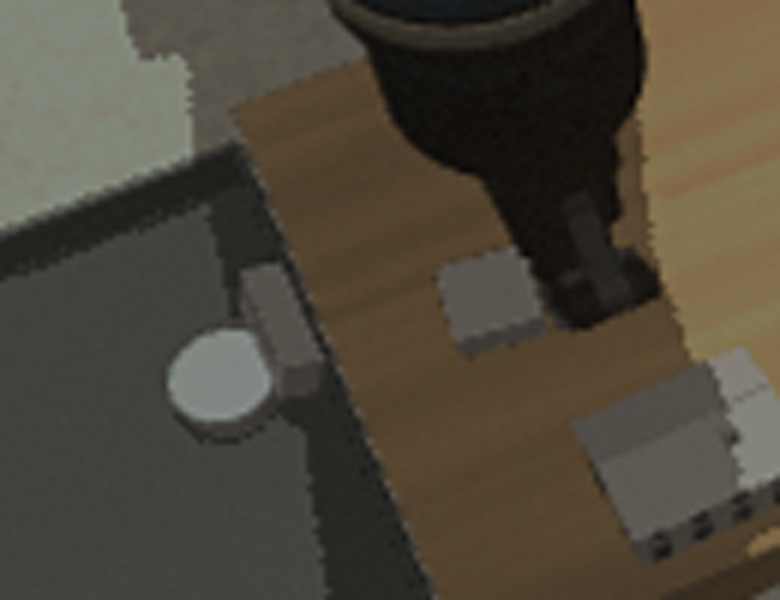

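The square's face is now flat against the fingers, centred at about (490,295). That was my tenth picture, so from here I'll check by numbers.

Run:
```python
from h import *
for p in [(490,296),(438,270),(515,248),(543,320),(463,344)]: print(p,pix2w('scene',85+p[0]/6,130+p[1]/6,.042).round(4))
im=read_camera('scene')
def det(im):
    hsv=cv2.cvtColor(im,cv2.COLOR_RGB2HSV)
    c=hsv[140:260,60:200]
    for v in (85,110):
        m=((c[...,1]<45)&(c[...,2]>v)).astype(np.uint8)
        n,l,s,ce=cv2.connectedComponentsWithStats(m)
        print(v,[(s[k].tolist(),ce[k].round(1).tolist()) for k in range(1,n) if s[k,4]>25])
det(im)
print([im[int(130+y/6),int(85+x/6)].tolist() for x,y in [(490,296),(280,310),(220,370),(100,400),(270,480),(380,400),(310,375)]])
```

```text
(490, 296) [ 0.5469 -0.1453  0.042 ]
(438, 270) [ 0.5295 -0.1565  0.042 ]
(515, 248) [ 0.5335 -0.1309  0.042 ]
(543, 320) [ 0.5635 -0.1336  0.042 ]
(463, 344) [ 0.5597 -0.1599  0.042 ]
85 [([0, 0, 82, 38, 1732], [28.1, 13.1]), ([98, 31, 17, 16, 179], [105.8, 38.4]), ([53, 45, 18, 16, 215], [61.1, 52.2]), ([0, 46, 24, 74, 915], [7.6, 94.2]), ([125, 61, 15, 19, 191], [133.1, 70.1]), ([74, 95, 66, 25, 864], [115.8, 111.3])]
110 [([0, 0, 57, 38, 1516], [24.0, 13.6]), ([53, 45, 17, 15, 194], [61.2, 52.4]), ([0, 48, 23, 72, 860], [7.3, 95.0]), ([113, 112, 27, 8, 117], [129.5, 116.9]), ([74, 116, 12, 4, 29], [80.6, 118.1])]
[[89, 84, 78], [84, 80, 76], [128, 135, 130], [66, 66, 61], [66, 67, 62], [82, 66, 44], [64, 61, 58]]
```

Centred at (0.547,-0.145) and square to the push. I'll shift the fingers to x of about 0.548 and sweep it over.

```bash
python3 -m inch '[{"hand":-1,"delta_pos":[0.5,0,0],"twist":0},{"hand":-1,"delta_pos":[0,-0.43,0],"twist":0},{"hand":-1,"delta_pos":[-0.3,0,0],"twist":0},{"hand":-1,"delta_pos":[-0.3,0,0],"twist":0},{"hand":-1,"delta_pos":[-0.3,0,0],"twist":0},{"hand":-1,"delta_pos":[-0.3,0,0],"twist":0},{"hand":-1,"delta_pos":[-0.3,0,0],"twist":0},{"hand":-1,"delta_pos":[0,0,0],"twist":0}]'
cat >> h.py <<'E'
def det(im,box=(60,140,200,260),vs=(75,110)):
    u0,v0,u1,v1=box;c=cv2.cvtColor(im,cv2.COLOR_RGB2HSV)[v0:v1,u0:u1]
    for v in vs:
        m=((c[...,1]<45)&(c[...,2]>v)).astype(np.uint8)
        n,l,s,ce=cv2.connectedComponentsWithStats(m)
        for k in range(1,n):
            if 25<s[k,4]<400: print(v,s[k].tolist(),(ce[k]+[u0,v0]).round(1),[pix2w('scene',*(ce[k]+[u0,v0]),z)[:2].round(4) for z in (.016,.042)])
E
python3 -c "
from h import *
det(read_camera('scene'))"
```

```text
time: 18.8
position: [0.5481, -0.1496, 0.0362]
tool_rot: [0.707, 0.707, -0.0, -0.0]
contact_force: [0.6, 1.1, -0.7]
gripper_width: 0.003
gripper_force: 0.0
75 [65, 34, 14, 17, 117] [131.4 182.1] [array([ 0.5026, -0.2089]), array([ 0.5204, -0.2086])]
75 [83, 38, 18, 17, 193] [151.3 186. ] [array([ 0.5302, -0.1766]), array([ 0.547 , -0.1774])]
75 [53, 45, 17, 16, 206] [121.  192.4] [array([ 0.5156, -0.2354]), array([ 0.5329, -0.2342])]
75 [120, 52, 20, 28, 359] [192.1 205.6] [array([ 0.6097, -0.1224]), array([ 0.6238, -0.1251])]
110 [53, 49, 7, 11, 41] [115.8 194.6] [array([ 0.5154, -0.2462]), array([ 0.5327, -0.2447])]
110 [128, 52, 12, 28, 249] [194.4 205.1] [array([ 0.6108, -0.1179]), array([ 0.6249, -0.1207])]
110 [100, 97, 40, 23, 240] [188.7 252.7] [array([ 0.6973, -0.1681]), array([ 0.7084, -0.1692])]
```

```bash
python3 -m inch '[{"hand":-1,"delta_pos":[-0.4,0,0],"twist":0},{"hand":-1,"delta_pos":[-0.4,0,0],"twist":0},{"hand":-1,"delta_pos":[-0.4,0,0],"twist":0},{"hand":-1,"delta_pos":[-0.5,0,0],"twist":0},{"hand":-1,"delta_pos":[-0.5,0,0],"twist":0},{"hand":-1,"delta_pos":[-0.5,0,0],"twist":0},{"hand":-1,"delta_pos":[-0.5,0,0],"twist":0},{"hand":-1,"delta_pos":[-0.4,0,0],"twist":0},{"hand":-1,"delta_pos":[0,0,-0.8],"twist":0},{"hand":-1,"delta_pos":[0,0,-0.9],"twist":0}]'
python3 -m inch '[{"hand":-1,"delta_pos":[0.9,0,-0.9],"twist":0},{"hand":-1,"delta_pos":[0.9,0,-0.5],"twist":0},{"hand":-1,"delta_pos":[0.9,0,0],"twist":0},{"hand":-1,"delta_pos":[0.9,0,0],"twist":0},{"hand":-1,"delta_pos":[0.9,0,0],"twist":0},{"hand":-1,"delta_pos":[0.9,0,0],"twist":0},{"hand":-1,"delta_pos":[0,0,0],"twist":0}]'
python3 -c "
from h import *
im=read_camera('scene');det(im,vs=(75,95,110))
g=cv2.cvtColor(im,cv2.COLOR_RGB2GRAY)[170:206,106:156]
print('\n'.join(' '.join('%3d'%x for x in r) for r in g))"
```

```text
time: 20.1
position: [0.5477, -0.2572, 0.0875]
tool_rot: [0.707, 0.707, -0.0, -0.001]
contact_force: [0.1, 0.1, -0.1]
gripper_width: -0.001
gripper_force: 0.0
time: 20.98
position: [0.5482, -0.0937, 0.1293]
tool_rot: [0.706, 0.708, 0.0, -0.0]
contact_force: [0.2, -0.3, 0.8]
gripper_width: 0.001
gripper_force: 0.0
75 [53, 35, 19, 32, 297] [122.3 191.6] [array([ 0.5149, -0.2325]), array([ 0.5323, -0.2314])]
75 [121, 52, 19, 28, 342] [192.2 205.5] [array([ 0.6097, -0.1221]), array([ 0.6238, -0.1248])]
95 [53, 36, 19, 31, 262] [122.2 191.6] [array([ 0.515 , -0.2327]), array([ 0.5324, -0.2316])]
95 [112, 111, 28, 9, 147] [189.1 256.3] [array([ 0.7042, -0.1704]), array([ 0.715 , -0.1714])]
95 [74, 112, 23, 8, 96] [147.3 256.8] [array([ 0.6686, -0.2386]), array([ 0.6807, -0.2373])]
110 [53, 36, 19, 31, 234] [122.3 191.5] [array([ 0.5149, -0.2324]), array([ 0.5323, -0.2314])]
110 [112, 111, 28, 9, 146] [189.1 256.3] [array([ 0.7042, -0.1703]), array([ 0.7151, -0.1714])]
110 [74, 112, 23, 8, 94] [147.2 256.8] [array([ 0.6685, -0.2389]), array([ 0.6806, -0.2376])]
 62  62  63  62  63  62  63  
[... 6470 characters left out ...]
  63  63  62  63  63  63  63  63  63  64  65  40  34  36  52  60  65  66  66  66  67  68  67  68  69
 62  63  62  63  63  61  61  61  60  63  58  65  90 126 130 128 126 126 126 126 127 128 134  80  54  61  61  62  62  64  63  63  64  64  63  64  64  36  35  37  79  70  67  67  67  67  67  68  67  68
 64  61  63  63  62  62  62  62  62  63  56  55  59  65  86 126 132 129 128 128 128 130  97  57  50  62  63  64  63  63  63  64  61  63  63  65  57  40  39  36  55  68  67  68  68  68  68  68  69  68
 65  62  63  63  62  63  63  63  63  62  59  57  57  55  58  65  83 125 131 130 130 127  71  50  51  58  63  64  64  63  63  63  63  64  64  64  64  42  34  37  30  78  75  69  68  67  68  69  69  71
```

The strip and the square now lie together with the disc, well inside the tray. I'll move the arm clear and check heights by matching the scene and top views.

```bash
python3 -m inch '[{"hand":-1,"delta_pos":[0.9,0,-0.9],"twist":0},{"hand":-1,"delta_pos":[0.9,0,-0.9],"twist":0},{"hand":-1,"delta_pos":[0.9,-0.5,-0.5],"twist":0},{"hand":-1,"delta_pos":[0.9,-0.5,0],"twist":0},{"hand":-1,"delta_pos":[0.9,-0.5,0],"twist":0},{"hand":-1,"delta_pos":[0.9,-0.5,0],"twist":0},{"hand":-1,"delta_pos":[0.9,-0.5,0],"twist":0},{"hand":-1,"delta_pos":[0.9,-0.5,0],"twist":0},{"hand":-1,"delta_pos":[0.9,-0.5,0],"twist":0},{"hand":-1,"delta_pos":[0.9,-0.5,0],"twist":0},{"hand":-1,"delta_pos":[0.9,-0.5,0],"twist":0},{"hand":-1,"delta_pos":[0,0,0],"twist":0}]'
python3 - <<'E'
from h import *
im=read_camera('top')
for a,c,r in whites(im,(226,190,372,300)): print('board',a,c.round(1),r)
g=cv2.cvtColor(im,cv2.COLOR_RGB2GRAY)[230:295,374:425]
m=(g>95).astype(np.uint8);n,l,s,ce=cv2.connectedComponentsWithStats(m)
for k in range(1,n):
    if s[k,4]>25: print('tray',s[k],(ce[k]+[374,230]).round(1),pix2w('top',*(ce[k]+[374,230]),.016).round(4))
y,x=np.where(m);print('\n'.join(' '.join('%3d'%q for q in r) for r in g[max(y.min()-1,0):y.max()+2,max(x.min()-1,0):x.max()+2]), y.min()+230,x.min()+374)
print(pix2w('scene',120,183,.03),pix2w('scene',120,183,.016),pix2w('scene',122,202,.016))
E
```

```text
time: 22.52
position: [0.4129, 0.2028, 0.1984]
tool_rot: [0.706, 0.708, 0.0, -0.0]
contact_force: [0.3, 0.1, -0.3]
gripper_width: 0.001
gripper_force: 0.0
board 748 [333.9 201. ] ((108.0, 11.5), (23.0, 32.0), 90.0)
tray [  0   0   3  65 151] [374.7 258.9] [ 0.5251 -0.1985  0.016 ]
tray [20 10 14 16 98] [400.3 247.9] [ 0.547  -0.2474  0.016 ]
tray [11 25 11  9 39] [389.6 258.4] [ 0.5267 -0.2267  0.016 ]
tray [  7  28  23  19 233] [393.5 267.4] [ 0.5101 -0.2338  0.016 ]
112 112 110  54  67  58  65  67  67  66  67  67  68  67  66  66  67  66  67  65  67  66  65  66  65  66  64  66  66  64  66  66  66  63  64
112 112 109  54  68  53  64  68  68  67  68  66  67  66  67  66  65  65  66  67  66  65  66  66  66  65  65  66  64  65  65  64  65  64  66
111 111 108  55  68  51  65  67  67  67  67  67  67  67  66  66  66  66  66  65  66  66  66  67  65  65  65  65  65  64  66  65  65  64  64
111 111 109  54  67  51  64  68  65  67  68  66  67  67  68  67  67  66  66  67  66  66  66  66  65  66  66  66  64  66  65  65  65  65  65
110 110 108  55  67  50  64  68  67  67  67  67  68  67  67  67  66
[... 7894 characters left out ...]
65  66  65  65  65
105 105  54  71  61  67  69  70  67  68  69  68  67  68  68  66  66  67  68  67  66  66  66  66  67  67  66  67  65  67  66  66  64  64  65
104 104  54  71  60  66  69  67  69  68  68  67  67  67  67  67  68  67  67  67  67  67  66  66  66  67  65  66  66  65  66  65  66  66  65
105 106  53  72  61  65  67  68  68  68  67  67  67  67  67  66  66  66  66  66  66  67  66  66  67  65  67  67  67  66  65  65  65  64  64
106 108  54  71  60  66  67  69  69  69  68  68  68  66  67  67  67  67  65  66  67  67  66  66  66  67  67  67  66  66  65  65  65  66  65 230 374
[ 0.50347044 -0.22928573  0.03      ] [ 0.49372031 -0.22982381  0.016     ] [ 0.53724699 -0.2409994   0.016     ]
```

Run:
```python
from h import *
def tri(t,s):
    best=min((np.linalg.norm(pix2w('top',*t,z)-pix2w('scene',*s,z)),z) for z in np.arange(0,.06,.0005));print(np.round(best,4),pix2w('top',*t,best[1]).round(4))
tri((392.1,266.8),(123,184.5))     # strip top centre
tri((400.3,247.9),(121.5,201.8))   # square top face
tri((334.6,263.2),(0,0)) if 0 else None
im=read_camera('scene')
g=cv2.cvtColor(im,cv2.COLOR_RGB2GRAY)
cv2.imwrite('/tmp/x.png',g)
print('\n'.join(' '.join('%3d'%x for x in r) for r in g[195:211,106:140]))
```

```text
[0.0002 0.034 ] [ 0.5125 -0.225   0.034 ]
[0.0004 0.0335] [ 0.5475 -0.2412  0.0335]
 58  58  59  57  58  57  55  89 117 118  66  50  51  61  51  48  48  47  49 108 115 119 121 103  57  45  53  60  60  59  59  59  61  41
 58  58  57  58  57  58  57  82 118 122 102  63  49  50  52  48  49  44  60 115 120 121 105  65  46  43  57  59  59  58  62  60  61  58
 56  58  58  58  58  58  57  61  89 117  98 111 101  65  50  49  46  52 109 121 123 105  65  47  48  38  56  59  60  58  60  59  60  60
 57  58  58  58  58  58  58  58  56  79 110 119 119 114 115  71  54  67 116 123  99  64  48  49  48  34  56  60  59  60  59  59  60  61
 58  56  58  59  58  57  58  55  38 106 119 118 118 118 119 115 114 111  93  68  57  50  48  49  35  55  61  60  60  59  59  60  60  60
 59  58  58  60  58  58  58  55  92 118 119 118 119 118 118 119 119 119 116  96  59  47  45  57  57  59  59  58  59  60  59  59  60  60
 57  58  58  58  59  58  59  56  93 119 120 119 117 117 117 118 118 118 118 118 115  97  49  54  60  58  59  60  58  59  60  60  60  58
 57  57  58  59  58  58  58  57  61  63  73 116 121 119 118 118 
[... 459 characters left out ...]
  60  60  59  59  58
 58  58  57  59  58  59  57  57  57  59  59  54  53  53  52  51  54  59  73 115 125  75  46  46  47  49  59  60  59  59  59  59  58  60
 59  59  58  59  57  58  57  58  59  60  58  56  52  54  53  53  52  52  52  65  67  51  46  49  49  48  55  59  59  60  59  59  59  60
 57  58  57  57  59  58  58  58  57  58  58  59  48  53  53  53  53  52  53  52  54  48  48  48  48  49  50  59  61  59  60  59  58  59
 57  58  58  59  58  58  58  57  57  59  59  61  41  37  45  53  54  54  52  53  53  54  49  48  49  48  48  56  58  58  58  58  60  61
 56  59  57  57  58  58  58  58  58  58  58  42  33  32  35  36  41  48  53  52  54  53  51  48  48  48  46  58  60  59  59  59  59  60
```

By triangulation, the strip's top is at 34 mm, so its centre is at about 26 mm. The square stands on edge with its centre at about 19 mm, and the disc is under the strip. All are well inside the walls, and the house is on the same pixel as at the start.

```bash
python3 -c "
from station import *
print(hand_in())"
```

```text
the job is handed in; nothing more can be done
None
```

I handed the job in with all three offcuts swept into the tray and the house unmoved by the top camera; I didn't re-measure the bottle or pot, and `hand_in()` gave no verdict.

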